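Reverse the ratchet and clamp the casting

TASK

The ratchet of the small bench clamp is set to loosen: flip its direction lever over, then swing the handle fully back to feel that it now free-wheels without opening the jaw. Work the handle to and fro until the jaw holds the casting against the stop block, firmly but not overtightened, then let go with the lever still flipped. Do not touch the casting, do not wind the jaw open, and leave the things round about where they are.

Things in the scene. Friction and masses are not known exactly. Their poses are not given: they have to be found in the camera images.
- clamp_base: Grey steel base plate of the bench clamp, fixed on the table, 120 (x) x 270 (y) x 12 mm; place and yaw vary. Origin on the table; the plate spans y -165 to +105 mm in this frame. Ratchet head at its -y end, stop block at its +y end; the sliding jaw between them closes along the base's +y.
- head_axis (a point): Point on the upright axis of the ratchet head (the handle's pivot), 60 mm above the table, at base y -115 mm. The head is a flat pear-shaped aluminium cover, top face 52 mm above the table (56 mm on the axis), 43 mm round the axis and reaching 80 mm from it along the handle.
- handle (a joint): Handle angle about the head's upright axis, counter-clockwise from above positive, stops at -0.65 and +0.65; 0 = along the base's -x, to the robot; starts at -0.15 to 0.3. Lever flipped: growing angle (end toward base -y) drives the jaw shut, falling angle (toward +y) is the free return; fully back = below -0.5. Lever not flipped: falling angle winds the jaw open, growing is free.
- handle_post (a point): Centreline point, 80 mm up, of the upright 18 mm grip post (50 to 102 mm high) at the handle's end; it moves on an arc of 155 mm about the head's axis. Felt along the arc, read standing after slow steps: up to 4 N driving the empty jaw, under 2 N on the free return, then rising 1 N per 4 mm as the casting is pressed; 5.5 to 8 N is well clamped, 10 N too tight. Moving adds 1 to 3 N and jolts.
- dir_lever (a joint): Angle of the direction lever against the handle, a sprung over-centre rocker, -0.34 to +0.34. Starts below 0 (loosen); flip it above 0 (tighten). Past the middle it snaps over and rests at +0.14 to +0.34 (lower while the pawl stands on a tooth), twitching as the pawl clicks over teeth. Takes about 2 N at its pin. A loaded handle locks it.
- lever_tip (a point): Centreline point, 78 mm above the table, of the upright 10 mm steel pin (56 to 90 mm high) at the lever's end on top of the head. The lever pivots on the handle's line 50 mm from the head's axis; the pin stands 35 mm from the pivot, toward the axis. Flipping to tighten moves the pin about 17 to 24 mm across the handle, to the base's +y side (left seen from the robot).
- sliding_jaw (a joint): Travel of the sliding jaw along the base's +y (m): 0 at the start, growing as it closes, 0.015 m per rad of driven handle. The ratchet has 20 teeth: up to 0.33 rad of each working stroke is lost before it bites. The jaw stays where it is left. Range -0.020 to +0.036; the casting is tight after 14 to 29 mm.
- jaw_face (a point): Centre of the sliding jaw's clamping face (steel plate, 58 x 27 mm), which looks to the base's +y. The face plate is backed with hard rubber and gives about 1 mm per 50 N.
- stop_block: Fixed steel stop block bolted on the plate, 62 x 26 x 34 mm; its place along the plate varies. Origin in the middle of the lower edge of its front face, which looks to the base's -y, 12 mm above the table. A flat dark adjusting foot (50 x 26 mm) projects 2 to 8 mm from that face, set differently each time; the casting bears on the foot.
- casting: Light grey cast fitting, about 55 x 84 x 35 mm (rough cast, not exact) with a square block at one end, lying loose on the plate between jaw and stop, a little askew; clamped across its 55 mm width (its own x axis, near the base's y). Origin at the centre of its underside.
- steel_mug: Steel mug 86 x 115 x 95 mm, bystander at the near right of the table.
- bar_casting: Upright bar-shaped casting, 30 x 34 x 73 mm, bystander at the far right corner.
- tee_casting: Tee-shaped casting lying on the table, 54 x 72 x 40 mm, bystander at the right edge.

How it is judged:
On the way, in this order (a step that is already met when the one before it is completed fails the run):
1. the direction lever is flipped to tighten, the jaw still where it was (value of joint dir_lever above 0.08 rad and value of joint sliding_jaw below 0.004 m), for 0.2 s.
2. the handle has been swung fully back, free-wheeling, with the lever flipped and the jaw not moved (value of joint handle below -0.5 rad and value of joint dir_lever above 0.08 rad and value of joint sliding_jaw above -0.003 m), for 0.05 s.
3. the jaw has been ratcheted onto the casting and holds it (contact force between sliding_jaw and casting above 12 N), for 0.2 s.
At the end, for the whole second after the job is handed in: The sliding jaw presses the casting (against the stop) with more than 12 N, the casting is at rest, and the direction lever is still flipped to tighten (above +0.08 rad) (contact force between sliding_jaw and casting above 12 N and value of joint dir_lever above 0.08 rad and linear speed of casting below 0.01 m/s); the robot touches nothing.
It fails at once if the jaw is wound open by more than 4 mm (value of joint sliding_jaw below -0.004 m).
It fails at once if the casting is overtightened (more than 80 N in the clamp) (contact force between sliding_jaw and casting above 80 N).
It fails at once if the robot pushes on the casting (contact force between any of the arm, the fingers and casting above 2 N).
It fails at once if a bystander is moved by more than 30 mm (distance of any of steel_mug, tee_casting, bar_casting from where it was at the start of the episode above 0.03 m).
It also fails if it takes over 72 s, if anything falls off the work surface, if the arm or the gripper's body presses on something with over 40 N, if the wrist force passes 120 N, or if a joint passes its speed limit or range.

ROBOT

A 6-joint arm with a two-finger parallel gripper is mounted at the origin on a cart in front of the work surface, level with it; the furniture and walls round the work are solid. World frame = base frame: x ahead of the robot, y to its left, z up, the work surface at z = 0. Lengths are in m, angles in rad, forces in N, time in s.
With the tool pointing down it reaches from about 0.375 to 0.9 m from the base axis. Payload 3.1 kg.
Tool frame: the origin (TCP) lies at the very end of the fingers, on their centre line; the grasp point (between the pads) lies 19 mm behind it (grip_depth is the distance from the TCP to the grasp point, in m); z points along the fingers, y is the line along which they close (so a half turn about z gives the same grasp; the last joint's range is limited). The gripper opens to 85 mm and grips with 20 to 120 N. Pads are 22 mm wide; open, the fingers measure 114 mm over their backs; the gripper's body (76 mm by 85 mm) begins 54 mm behind the grasp point. The pads swing forward as they close: fully open they stand 13 mm farther back than shut.
Start: joints at [-0.178, 0.527, 1.433, -0, 1.181, -0.178], TCP at [0.625, 0, 0.231] pointing down, gripper open.
Joint ranges: [-3.08, 3.08], [-0.75, 2.2], [0.22, 2.44], [-1.43, 4.57], [0, 2.65], [-2.85, 2.85]. Speed limits (rad/s): [2.79, 2.79, 3.14, 3.14, 3.14, 3.14].

INTERFACE

Orientations are given as a unit quaternion [x, y, z, w].
In Python, from station import * gives the robot as it stands.
- The arm moves only by the tool apply_moves, never from a script. Its argument "plan" is a list of rows, each a list of 7 numbers: the shift along the tool's x, y, z in m, then the turn, a rotation vector about the tool's x, y, z in rad, then the gripper command: -1 is fully open, 1 is shut, values between are in proportion. In form: [[dx, dy, dz, wx, wy, wz, jaw], ...]. A call has 1 to 8 rows; each row shifts and turns the commanded pose from where the row before left it, along the tool's axes as they then stand; what a row does not reach is not made up. A row lasts 1/8 s, in which the tool goes at most 62.5 mm and 10.7 degrees, less where a joint would pass 70% of its speed; a pose out of reach is approached as far as the arm can. A call is refused whole if a number of a shift passes 0.0625 or a number of a turn 0.188, either way. A call with a gripper value outside its range is refused whole. The fingers move at their own pace and stop on an object; "force" is the grip in N (left out, the last holds). Time passes only in rows, so rows that do not move let the fingers close. It gives the time, the measured TCP pose, the force, the opening and the grip force at its end, in the units of the state.
- sense(): the state, without advancing time (a new reading comes with each control period).
- snapshot(name): name is "scene" or "side" or "wrist"; returns the picture (480x640x3 uint8, red, green, blue); there is no depth.
- calibration(name): a dict with "camera_matrix" (3x3 intrinsics, pixels), "R" (3x3) and "t" (3): a world point X has camera coordinates R X + t; the wrist camera has in their place "mount" (4x4, takes a point from camera to tool coordinates, whose origin is the TCP and whose axes are the flange's). Camera axes: x right, y down, z forward; pixel columns grow to the right and rows downward; lengths in m; the calibration is good to about 2 mm. A picture is of the moment at which its call begins: read the wrist's pose just before it. calibration takes no time and is no camera call.
- sign_off(): hands the job in; it is judged then, once.
The state is a dict: "t": time; "q": joint angles; "qd": joint speeds; "tau": joint torques, N m; "tcp_pos": TCP position; "tool_rot": TCP orientation; "force": force on the tool from outside, world axes, zero at the start; "ft_torque": the same for the moment, N m; "finger_gap": opening from 0.0 (shut) to 1.0 (fully open); "gripper_force": force on a finger pad.
Only numpy, scipy, OpenCV 4.12 (cv2) and the standard library are available. Lean on these libraries where they do the work, as an engineer would, in place of code of your own. Each camera call takes 0.05 s, during which the arm holds its last target. There are 200 camera calls.

## Working session

There is one attempt and no reset: what is moved stays moved. The work goes in short steps, Python scripts to look and compute and a tool call to move; the robot and the scene stay as the last step left them, time stands still between calls to the robot, and variables do not carry over. Pictures are saved under pics/ and viewed, at most 10 in all, crops included, and the job is handed in when it is done.

Besides the shell and the picture viewer there is one more tool, called as name(argument=value, ...), one argument or row to a line, values as JSON. apply_moves: Moves the arm, as the interface text tells. Its arguments: {"type":"object","properties":{"plan":{"type":"array"},"force":{"type":"number"}},"required":["plan"]}

```bash
mkdir -p pics; ls
python3 - <<'E'
from station import *
import cv2
s=sense();print({k:s[k] for k in('t','tcp_pos','tool_rot','force','finger_gap')})
for n in('scene','side','wrist'):
    cv2.imwrite(f'pics/{n}0.png',snapshot(n)[:,:,::-1]);c=calibration(n);print(n,c)
E
```

```text
pics
{'t': 0.0, 'tcp_pos': array([6.24265129e-01, 1.63265011e-04, 2.30330719e-01]), 'tool_rot': array([ 7.07107162e-01,  7.07105524e-01, -6.27755600e-04, -9.19753973e-04]), 'force': array([ 0.06957383, -0.24638845, -0.27046105]), 'finger_gap': 0.9983799455626321}
scene {'camera_matrix': array([[587.09549676,   0.        , 321.13258813],
       [  0.        , 587.09549676, 244.12279797],
       [  0.        ,   0.        ,   1.        ]]), 'R': array([[-0.91803669, -0.39643323, -0.0070237 ],
       [-0.21746049,  0.5182366 , -0.82712863],
       [ 0.33154121, -0.75780705, -0.56196878]]), 't': array([0.45324044, 0.19689748, 1.14802295])}
side {'camera_matrix': array([[519.38985608,   0.        , 316.84220757],
       [  0.        , 519.38985608, 239.7904237 ],
       [  0.        ,   0.        ,   1.        ]]), 'R': array([[ 0.99968539,  0.00544905, -0.02448333],
       [-0.0188999 , -0.47808454, -0.87811045],
       [-0.01648997,  0.87829692, -0.47783114]]), 't': array([-0.52083577,  0.04443716,  1.06782368])}
wrist {'camera_matrix': array([[385.05651055,   0.        , 322.62660582],
       [  0.        , 385.05651055, 233.17451781],
       [  0.        ,   0.        ,   1.        ]]), 'mount': array([[ 1.90475848e-03, -9.66465366e-01, -2.56789931e-01,
         6.47318182e-02],
       [ 9.99998158e-01,  1.90137257e-03,  2.61475357e-04,
        -9.03506675e-04],
       [ 2.35546454e-04, -2.56789956e-01,  9.66467207e-01,
        -1.42494680e-01],
       [ 0.00000000e+00,  0.00000000e+00,  0.00000000e+00,
         1.00000000e+00]])}
```

View pics/scene0.png

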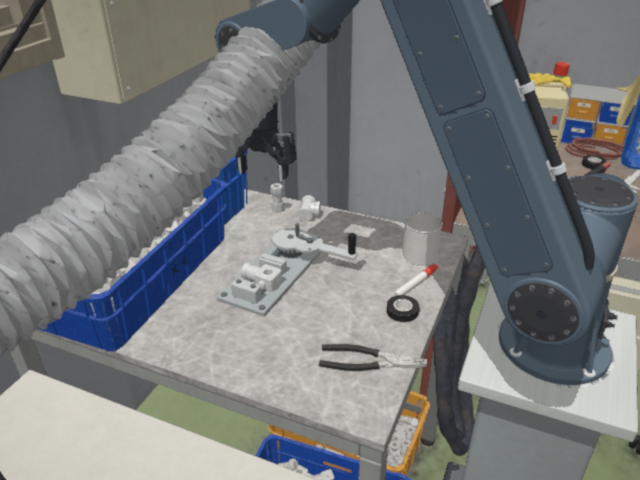

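View pics/side0.png

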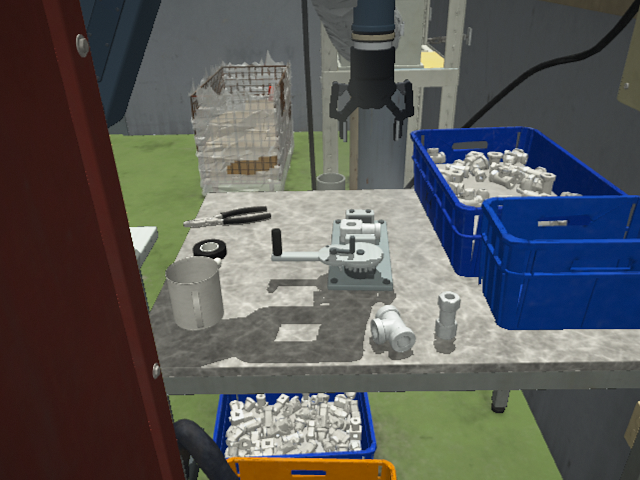

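View pics/wrist0.png

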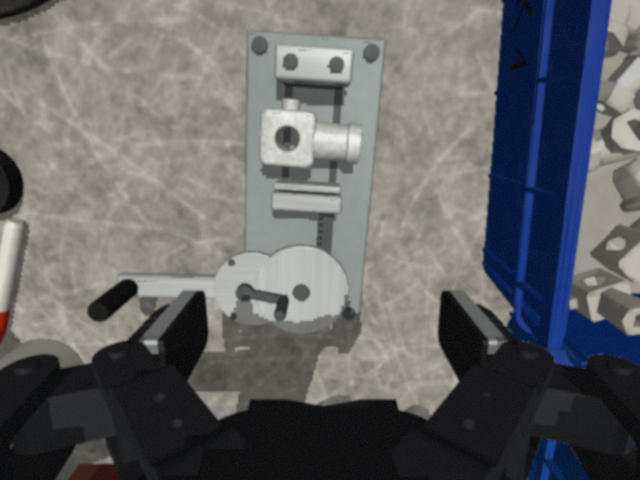

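The wrist view shows the head axis at (301,292), the lever pivot at (244,291), the pin base at about (283,298) with its top at (281,315), and the post bottom at (130,287) with its top at (98,308). The plate's top corners are at (248,33) and (383,40). The mug is partly hidden at lower left. The pin is on the -y (loosen) side of the handle.

```bash
cat > h.py <<'E'
import numpy as np, cv2
from scipy.spatial.transform import Rotation as Ro
from station import *
def ray(name,uv,pose=None):
    c=calibration(name);K=c['camera_matrix']
    d=np.linalg.inv(K)@np.r_[uv,1.]
    if name=='wrist':
        p,q=pose;M=c['mount'];R=Ro.from_quat(q).as_matrix()
        return p+R@M[:3,3],R@M[:3,:3]@d
    return -c['R'].T@c['t'],c['R'].T@d
def plane(name,uv,z,pose=None):
    o,d=ray(name,uv,pose);return o+d*(z-o[2])/d[2]
def st():
    s=sense();return s['tcp_pos'],s['tool_rot']
E
python3 - <<'E'
from h import *
p=st()
for n,uv,z in [('axis',(301,292),.056),('pivot',(244,291),.056),('pinbase',(283,298),.057),('pintop',(281,315),.09),('postTop',(97,308),.102),('postbot',(131,288),.05),('c1',(248,33),.012),('c2',(384,40),.012),('c4',(360,322),.012)]:
    print(n,plane('wrist',uv,z,p).round(4))
for n,uv,z in [('axis',(360,252),.056),('postTop',(276,231),.102),('pintop',(351,238),.09),('mugL',(165,268),.095),('mugR',(222,268),.095),('mugbotfront',(200,327),0),('mugbotR',(223,315),0),('mugtopback',(195,256),.095)]:
    print('side',n,plane('side',uv,z).round(4))
im=cv2.imread('pics/wrist0.png')
cv2.imwrite('pics/w0crop.png',cv2.resize(im[220:400,60:380],None,fx=2.5,fy=2.5,interpolation=cv2.INTER_CUBIC))
E
```

```text
axis [ 0.6042 -0.0734  0.056 ]
pivot [ 0.5537 -0.0726  0.056 ]
pinbase [ 0.5882 -0.0788  0.057 ]
pintop [ 0.59   -0.0786  0.09  ]
postTop [ 0.45  -0.067  0.102]
postbot [ 0.4504 -0.0725  0.05  ]
c1 [0.5593 0.1455 0.012 ]
c2 [0.6755 0.1402 0.012 ]
c4 [ 0.6621 -0.1258  0.012 ]
side axis [ 0.6026 -0.0809  0.056 ]
side postTop [ 0.4498 -0.0788  0.102 ]
side pintop [ 0.5853 -0.0887  0.09  ]
side mugL [ 0.2753 -0.1892  0.095 ]
side mugR [ 0.3696 -0.1924  0.095 ]
side mugbotfront [ 0.3274 -0.224   0.    ]
side mugbotR [ 0.3606 -0.1919  0.    ]
side mugtopback [ 0.3167 -0.1518  0.095 ]
```

View pics/w0crop.png

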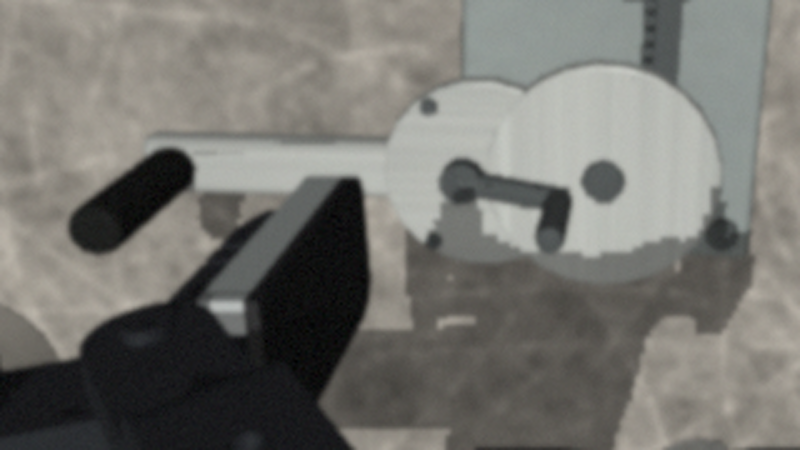

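Refined from the crop, the post top is at (99,312) and the pin top at (279,316). The head axis is near (0.604,-0.074), and the base is yawed about -0.05.

Next I'll close the gripper and place it on the -y side of the pin.

apply_moves(
  plan=[
    [-0.052, -0.0175, 0.03, 0, 0, 0, 1],
    [-0.052, -0.0175, 0.03, 0, 0, 0, 1],
    [0, 0, 0.03, 0, 0, 0, 1],
    [0, 0, 0, 0, 0, 0, 1],
    [0, 0, 0, 0, 0, 0, 1],
  ],
  force=30,
)

```text
t: 0.78
tcp_pos: [0.5907, -0.1036, 0.1421]
tool_rot: [0.707, 0.707, 0.0, 0.001]
force: [0.0, 0.1, 0.4]
finger_gap: -0.003
gripper_force: 0.0
```

Run:
```python
from h import *
print(sense())
cv2.imwrite('pics/w1.png',snapshot('wrist')[:,:,::-1])
```

```text
{'t': 0.775, 'q': array([-3.59866568e-01,  6.05363241e-01,  1.57943774e+00,  1.46393065e-04,
        9.55627090e-01, -3.60670029e-01]), 'qd': array([ 0.01341402, -0.01605123, -0.01386894, -0.00107141, -0.00488585,
        0.00038869]), 'tau': array([-4.18322207e-01, -4.30490649e+01, -1.37070537e+01, -1.73254934e-02,
        3.89073975e-02,  2.46547761e-04]), 'tcp_pos': array([ 0.59071833, -0.10362332,  0.1420745 ]), 'tool_rot': array([7.06852393e-01, 7.07360836e-01, 2.94638944e-04, 5.05794173e-04]), 'force': array([0.00485434, 0.14884082, 0.44419518]), 'ft_torque': array([ 0.0004108 , -0.02269042, -0.04204965]), 'gripper_force': 0.0, 'finger_gap': -0.0030545690220900464}
```

View pics/w1.png

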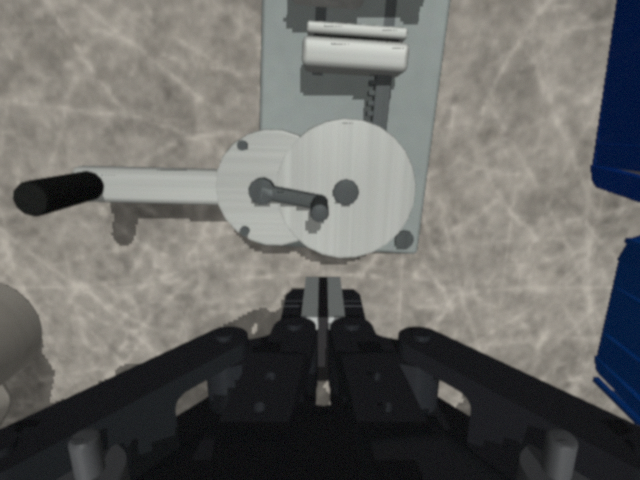

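The head axis is now at (345,192), the lever pivot at (262,191), the pin top at (319,211) and the post top at (32,197). The shut fingertips are at (323,280), and the mug edge is at (42,330).

Run:
```python
from h import *
p=st()
for n,uv,z in [('axis',(345,191),.056),('pivot',(262,190),.058),('pintop',(319,211),.09),('postTop',(31,197),.102),('c4',(417,251),.012),('mugedge',(42,330),.09),('mugtop',(5,284),.095),('jawtop',(306,57),.047),('plateL',(262,100),.012),('plateR',(448,3),.012)]:
    print(n,plane('wrist',uv,z,p).round(4))
print(p[0])
```

```text
axis [ 0.6038 -0.0737  0.056 ]
pivot [ 0.5545 -0.0729  0.058 ]
pintop [ 0.5885 -0.0789  0.09  ]
postTop [ 0.4506 -0.0699  0.102 ]
c4 [ 0.6608 -0.1251  0.012 ]
mugedge [ 0.4332 -0.1473  0.09  ]
mugtop [ 0.4226 -0.1176  0.095 ]
jawtop [0.5807 0.0017 0.047 ]
plateL [ 0.5496 -0.019   0.012 ]
plateR [0.6696 0.0395 0.012 ]
[ 0.59112308 -0.10359409  0.142565  ]
```

apply_moves(
  plan=[
    [0, 0, 0.03, 0, 0, 0, 1],
    [0, 0, 0.03, 0, 0, 0, 1],
    [0, 0, 0.015, 0, 0, 0, 1],
    [0, 0, 0, 0, 0, 0, 1],
  ],
)

```text
t: 1.32
tcp_pos: [0.5901, -0.1034, 0.0663]
tool_rot: [0.707, 0.707, -0.0, -0.0]
force: [-0.2, 0.2, 0.0]
finger_gap: -0.001
gripper_force: 0.0
```

apply_moves(
  plan=[
    [0.004, 0, 0, 0, 0, 0, 1],
    [0.004, 0, 0, 0, 0, 0, 1],
    [0.004, 0, 0, 0, 0, 0, 1],
    [0.003, 0, 0, 0, 0, 0, 1],
  ],
)

```text
t: 1.82
tcp_pos: [0.5902, -0.0887, 0.0668]
tool_rot: [0.707, 0.707, 0.0, 0.0]
force: [1.2, -1.2, -0.4]
finger_gap: -0.004
gripper_force: 0.1
```

apply_moves(
  plan=[
    [0.003, 0, 0, 0, 0, 0, 1],
    [0.002, 0, 0, 0, 0, 0, 1],
    [0, 0, 0, 0, 0, 0, 1],
  ],
)

```text
t: 2.2
tcp_pos: [0.5897, -0.084, 0.0662]
tool_rot: [0.707, 0.707, -0.0, -0.0]
force: [-0.2, -1.0, 0.0]
finger_gap: 0.0
gripper_force: 0.6
```

Run:
```python
from h import *
p=st();print(p)
im=snapshot('wrist')[:,:,::-1]
cv2.imwrite('pics/w2.png',im)
```

```text
(array([ 0.58969495, -0.08400116,  0.0662485 ]), array([ 7.06990296e-01,  7.07223146e-01, -3.36491827e-04, -1.73849648e-04]))
```

View pics/w2.png

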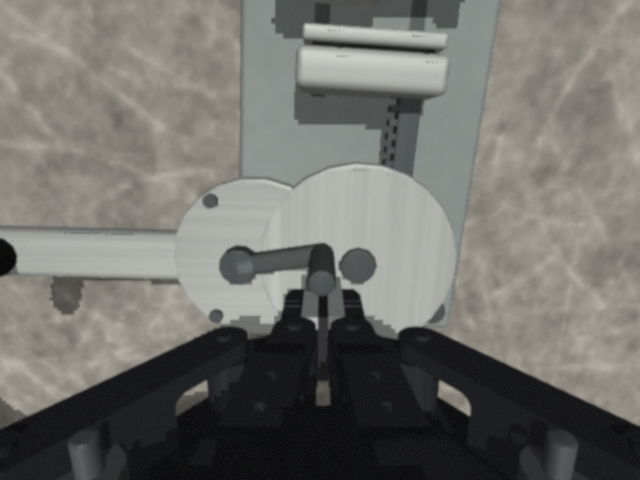

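The pin has moved to the +y side: pivot (238,265), pin base (320,247), roughly +0.2 rad. I'll nudge it a little further, back off, then rise.

apply_moves(
  plan=[
    [0.002, 0, 0, 0, 0, 0, 1],
    [0.002, 0, 0, 0, 0, 0, 1],
    [0, 0, 0, 0, 0, 0, 1],
  ],
)

```text
t: 2.62
tcp_pos: [0.5897, -0.0832, 0.0663]
tool_rot: [0.706, 0.708, -0.002, 0.001]
force: [-3.3, -11.6, -0.6]
finger_gap: -0.003
gripper_force: 5.4
```

apply_moves(
  plan=[
    [-0.012, 0, 0, 0, 0, 0, 1],
    [-0.012, 0, 0, 0, 0, 0, 1],
    [0, 0, -0.035, 0, 0, 0, 0],
    [0, 0, -0.035, 0, 0, 0, -0.1],
    [0, 0, 0, 0, 0, 0, -0.1],
  ],
)

```text
t: 3.25
tcp_pos: [0.5923, -0.1048, 0.1393]
tool_rot: [0.707, 0.707, 0.002, 0.003]
force: [0.3, 0.4, 0.6]
finger_gap: 0.555
gripper_force: 0.0
```

Run:
```python
from h import *
p=st();print(p, sense()['force'],sense()['finger_gap'])
im=snapshot('wrist')[:,:,::-1]
cv2.imwrite('pics/w3.png',im)
```

```text
(array([ 0.59225832, -0.10481846,  0.13926026]), array([0.7072499 , 0.7069554 , 0.00166767, 0.00297494])) [0.31103793 0.36564201 0.58464322] 0.5548622178836861
```

View pics/w3.png

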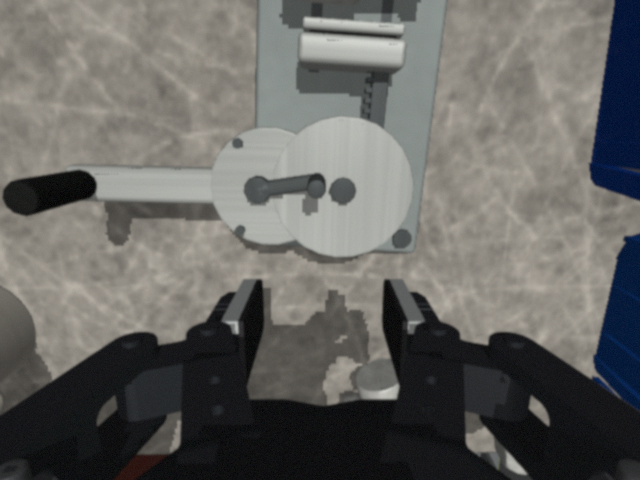

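The lever is flipped: pivot (257,188), pin top (316,187) on its +y side. The handle and jaw haven't moved. Next I'll move over the post and turn so the fingers close along the arc.

apply_moves(
  plan=[
    [0.012, -0.047, 0, 0, 0, 0, -0.1],
    [0.012, -0.047, 0, 0, 0, 0, -0.1],
    [0.011, -0.046, 0, 0, 0, 0, -0.1],
    [0, 0, 0, 0, 0, 0.178, -0.1],
    [0, 0, 0, 0, 0, 0.178, -0.1],
    [0, 0, 0, 0, 0, 0.178, -0.1],
    [0, 0, 0, 0, 0, 0.178, -0.1],
  ],
)

```text
t: 4.18
tcp_pos: [0.4491, -0.0685, 0.1353]
tool_rot: [0.91, 0.414, -0.001, -0.001]
force: [-0.4, 0.9, 0.1]
finger_gap: 0.548
gripper_force: 0.0
```

apply_moves(
  plan=[
    [0, 0, 0, 0, 0, 0.178, -0.1],
    [0, 0, 0, 0, 0, 0.178, -0.1],
    [0, 0, 0, 0, 0, 0.178, -0.1],
    [0, 0, 0, 0, 0, 0.178, -0.1],
    [0, 0, 0, 0, 0, 0.172, -0.1],
    [0, 0, 0, 0, 0, 0, -0.1],
  ],
)

```text
t: 4.92
tcp_pos: [0.4492, -0.0686, 0.1354]
tool_rot: [1.0, -0.012, -0.001, -0.001]
force: [0.3, -0.1, -0.1]
finger_gap: 0.55
gripper_force: 0.0
```

Run:
```python
from h import *
s=sense();p=st();R=Ro.from_quat(p[1]).as_matrix();print(p[0],np.arctan2(R[1,0],R[0,0]),s['force'],s['q'])
im=snapshot('wrist')[:,:,::-1]
cv2.imwrite('pics/w4.png',im)
```

```text
[ 0.44922591 -0.06861968  0.13540773] -0.023387880690437856 [ 0.31324293 -0.12657259 -0.05809473] [-3.98444753e-01  4.65806657e-01  1.94280264e+00  2.44626741e-04
  7.35418356e-01  1.19555900e+00]
```

View pics/w4.png

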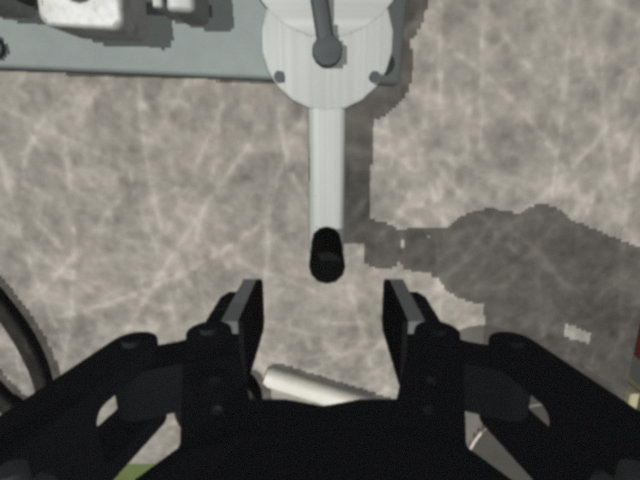

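The post top is at (327,265), slightly right of the finger centre line, with the handle bar straight up the image.

Run:
```python
from h import *
p=st();R=Ro.from_quat(p[1]).as_matrix()
P=plane('wrist',(327,266),.102,p);print(P,'in tool',R.T@(P-p[0]))
ax=np.array([.604,-.0736,0]);v=P-ax;print(np.hypot(*v[:2]),np.arctan2(v[1],v[0])-np.pi+.048)
```

```text
[ 0.44994945 -0.07105736  0.102     ] in tool [0.00071076 0.00241564 0.03354273]
0.1540715278059786 0.0314962636498692
```

apply_moves(
  plan=[
    [0.0005, 0.0024, 0.02, 0, 0, 0, -0.1],
    [0, 0, 0.025, 0, 0, 0, -0.1],
    [0, 0, 0.025, 0, 0, 0, 0.2],
    [0, 0, 0, 0, 0, 0, 0.52],
    [0, 0, 0, 0, 0, 0, 0.52],
    [0, 0, 0, 0, 0, 0, 0.52],
  ],
)

```text
t: 5.72
tcp_pos: [0.451, -0.0715, 0.0672]
tool_rot: [1.0, -0.012, 0.001, 0.0]
force: [0.1, -0.8, -0.3]
finger_gap: 0.24
gripper_force: 0.0
```

apply_moves(
  plan=[
    [0.0002, -0.008, 0, 0, 0, 0.05, 0.52],
    [0.0008, -0.0155, 0, 0, 0, 0.1, 0.52],
    [0.0008, -0.0155, 0, 0, 0, 0.1, 0.52],
    [0, 0, 0, 0, 0, 0, 0.52],
  ],
)

```text
t: 6.22
tcp_pos: [0.4568, -0.0323, 0.0671]
tool_rot: [0.991, -0.136, 0.001, 0.0]
force: [0.7, 0.6, 0.1]
finger_gap: 0.243
gripper_force: 0.0
```

```bash
cat >> h.py <<'E'
AX=np.array([.604,-.0736])
def rep():
    s=sense();p=s['tcp_pos'];R=Ro.from_quat(s['tool_rot']).as_matrix()
    v=p[:2]-AX;a=np.arctan2(v[1],v[0]);th=(a+.048)%(2*np.pi)-np.pi
    t=np.array([-np.sin(a),np.cos(a)]);f=s['force']
    print('t',round(s['t'],2),'th',round(th,3),'r',np.hypot(*v).round(4),'yaw-based th',round(np.arctan2(R[1,0],R[0,0])+.048,3),'z',p[2].round(4),
     'Fresist(+ when growing)',round(-f[:2]@t,2),'Frad',round(f[:2]@v/np.hypot(*v),2),'fz',round(f[2],2),'gap',round(s['finger_gap'],3))
E
python3 -c "
from h import *
rep()"
```

```text
t 6.22 th -0.225 r 0.1529 yaw-based th -0.224 z 0.0671 Fresist(+ when growing) 0.78 Frad -0.55 fz 0.08 gap 0.243
```

apply_moves(
  plan=[
    [0.0007, -0.0147, 0, 0, 0, 0.095, 0.52],
    [0.0007, -0.0147, 0, 0, 0, 0.095, 0.52],
    [0.0007, -0.0147, 0, 0, 0, 0.095, 0.52],
    [0.0005, -0.0124, 0, 0, 0, 0.08, 0.52],
    [0, 0, 0, 0, 0, 0, 0.52],
    [0, 0, 0, 0, 0, 0, 0.52],
  ],
)

```text
t: 6.98
tcp_pos: [0.4809, 0.0172, 0.0665]
tool_rot: [0.949, -0.314, 0.0, 0.0]
force: [0.8, 0.2, -0.4]
finger_gap: 0.238
gripper_force: 0.0
```

```bash
python3 -c "
from h import *
rep();cv2.imwrite('pics/w5.png',snapshot('wrist')[:,:,::-1])"
```

```text
t 6.97 th -0.588 r 0.1529 yaw-based th -0.591 z 0.0665 Fresist(+ when growing) 0.59 Frad -0.53 fz -0.39 gap 0.238
```

View pics/w5.png

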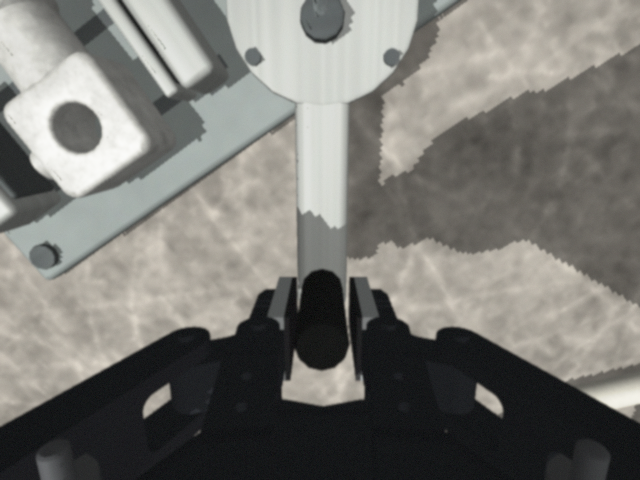

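The post at (322,320) stands between the pads, and the handle is at about -0.59 with the casting clear of the fingers. Now the working stroke.

apply_moves(
  plan=[
    [0.0008, 0.0155, 0, 0, 0, -0.1, 0.52],
    [0.0008, 0.0155, 0, 0, 0, -0.1, 0.52],
    [0.0008, 0.0155, 0, 0, 0, -0.1, 0.52],
    [0.0008, 0.0155, 0, 0, 0, -0.1, 0.52],
    [0.0008, 0.0155, 0, 0, 0, -0.1, 0.52],
    [0.0008, 0.0155, 0, 0, 0, -0.1, 0.52],
    [0, 0, 0, 0, 0, 0, 0.52],
  ],
)

```text
t: 7.9
tcp_pos: [0.4507, -0.0698, 0.0664]
tool_rot: [1.0, -0.021, 0.0, -0.0]
force: [0.7, 1.7, 0.0]
finger_gap: 0.24
gripper_force: 0.4
```

```bash
python3 -c "
from h import *
rep()"
```

```text
t 7.9 th 0.023 r 0.1533 yaw-based th 0.005 z 0.0664 Fresist(+ when growing) 1.72 Frad -0.66 fz 0.03 gap 0.24
```

apply_moves(
  plan=[
    [0.0008, 0.0155, 0, 0, 0, -0.1, 0.52],
    [0.0008, 0.0155, 0, 0, 0, -0.1, 0.52],
    [0.0008, 0.0155, 0, 0, 0, -0.1, 0.52],
    [0, 0, 0, 0, 0, 0, 0.52],
    [0, 0, 0, 0, 0, 0, 0.52],
  ],
)

```text
t: 8.52
tcp_pos: [0.4553, -0.1145, 0.0663]
tool_rot: [0.992, 0.129, -0.0, -0.0]
force: [0.6, 1.2, -0.5]
finger_gap: 0.237
gripper_force: 0.4
```

```bash
python3 -c "
from h import *
rep()"
```

```text
t 8.53 th 0.316 r 0.1542 yaw-based th 0.306 z 0.0663 Fresist(+ when growing) 1.06 Frad -0.86 fz -0.52 gap 0.237
```

apply_moves(
  plan=[
    [0.0002, 0.0078, 0, 0, 0, -0.05, 0.52],
    [0.0002, 0.0078, 0, 0, 0, -0.05, 0.52],
    [0.0002, 0.0078, 0, 0, 0, -0.05, 0.52],
    [0, 0, 0, 0, 0, 0, 0.52],
    [0, 0, 0, 0, 0, 0, 0.52],
  ],
)

```text
t: 9.15
tcp_pos: [0.4626, -0.1362, 0.0662]
tool_rot: [0.979, 0.203, -0.001, -0.001]
force: [-1.9, 2.7, 0.5]
finger_gap: 0.244
gripper_force: 1.5
```

```bash
python3 -c "
from h import *
rep()"
```

```text
t 9.15 th 0.465 r 0.1546 yaw-based th 0.457 z 0.0662 Fresist(+ when growing) 3.22 Frad 0.67 fz 0.5 gap 0.244
```

apply_moves(
  plan=[
    [0.0002, 0.0078, 0, 0, 0, -0.05, 0.52],
    [0.0002, 0.0078, 0, 0, 0, -0.05, 0.52],
    [0, 0.0047, 0, 0, 0, -0.03, 0.52],
    [0, 0, 0, 0, 0, 0, 0.52],
    [0, 0, 0, 0, 0, 0, 0.52],
  ],
)

```text
t: 9.78
tcp_pos: [0.4721, -0.1549, 0.0662]
tool_rot: [0.964, 0.267, -0.001, -0.0]
force: [-3.7, 2.7, 0.0]
finger_gap: 0.244
gripper_force: 1.7
```

```bash
python3 -c "
from h import *
rep()"
```

```text
t 9.78 th 0.601 r 0.1549 yaw-based th 0.588 z 0.0662 Fresist(+ when growing) 4.23 Frad 1.74 fz 0.03 gap 0.244
```

apply_moves(
  plan=[
    [0.0008, -0.0155, 0, 0, 0, 0.1, 0.52],
    [0.0008, -0.0155, 0, 0, 0, 0.1, 0.52],
    [0.0008, -0.0155, 0, 0, 0, 0.1, 0.52],
    [0.0008, -0.0155, 0, 0, 0, 0.1, 0.52],
    [0.0008, -0.0155, 0, 0, 0, 0.1, 0.52],
    [0.0008, -0.0155, 0, 0, 0, 0.1, 0.52],
  ],
)

```text
t: 10.52
tcp_pos: [0.4532, -0.067, 0.0667]
tool_rot: [0.999, -0.032, 0.002, 0.001]
force: [0.8, -1.5, 0.3]
finger_gap: 0.241
gripper_force: 0.6
```

apply_moves(
  plan=[
    [0.0008, -0.0155, 0, 0, 0, 0.1, 0.52],
    [0.0008, -0.0155, 0, 0, 0, 0.1, 0.52],
    [0.0008, -0.0155, 0, 0, 0, 0.1, 0.52],
    [0.0008, -0.0155, 0, 0, 0, 0.1, 0.52],
    [0.0008, -0.0155, 0, 0, 0, 0.1, 0.52],
    [0.0008, -0.0155, 0, 0, 0, 0.1, 0.52],
    [0, 0, 0, 0, 0, 0, 0.52],
  ],
)

```text
t: 11.4
tcp_pos: [0.4862, 0.0197, 0.0667]
tool_rot: [0.946, -0.323, 0.003, -0.0]
force: [0.0, -0.4, 0.3]
finger_gap: 0.242
gripper_force: 0.0
```

```bash
python3 -c "
from h import *
rep()"
```

```text
t 11.4 th -0.622 r 0.1503 yaw-based th -0.61 z 0.0667 Fresist(+ when growing) -0.27 Frad -0.23 fz 0.31 gap 0.242
```

apply_moves(
  plan=[
    [0.0006, 0.0124, 0, 0, 0, -0.08, 0.52],
    [0.0006, 0.0124, 0, 0, 0, -0.08, 0.52],
    [0.0003, 0.0093, 0, 0, 0, -0.06, 0.52],
    [0.0002, 0.0062, 0, 0, 0, -0.04, 0.52],
    [0, 0, 0, 0, 0, 0, 0.52],
    [0, 0, 0, 0, 0, 0, 0.52],
  ],
)

```text
t: 12.15
tcp_pos: [0.4645, -0.0155, 0.0666]
tool_rot: [0.98, -0.199, 0.001, 0.0]
force: [2.3, -0.7, 0.4]
finger_gap: 0.24
gripper_force: 0.7
```

```bash
python3 -c "
from h import *
rep()"
```

```text
t 12.15 th -0.347 r 0.1511 yaw-based th -0.352 z 0.0666 Fresist(+ when growing) 0.26 Frad -2.36 fz 0.45 gap 0.24
```

apply_moves(
  plan=[
    [-0.0015, 0.0078, 0, 0, 0, -0.05, 0.52],
    [-0.0015, 0.0078, 0, 0, 0, -0.05, 0.52],
    [0, 0, 0, 0, 0, 0, 0.52],
    [0, 0, 0, 0, 0, 0, 0.52],
  ],
)

```text
t: 12.65
tcp_pos: [0.4552, -0.0283, 0.0664]
tool_rot: [0.989, -0.15, 0.0, 0.0]
force: [1.7, 1.2, 0.5]
finger_gap: 0.241
gripper_force: 0.9
```

```bash
python3 -c "
from h import *
rep()"
```

```text
t 12.65 th -0.247 r 0.1556 yaw-based th -0.253 z 0.0664 Fresist(+ when growing) 1.64 Frad -1.31 fz 0.5 gap 0.241
```

apply_moves(
  plan=[
    [0.0002, 0.0078, 0, 0, 0, -0.05, 0.52],
    [0.0002, 0.0078, 0, 0, 0, -0.05, 0.52],
    [0, 0, 0, 0, 0, 0, 0.52],
    [0, 0, 0, 0, 0, 0, 0.52],
  ],
)

```text
t: 13.15
tcp_pos: [0.451, -0.0433, 0.0663]
tool_rot: [0.995, -0.1, -0.0, -0.0]
force: [1.7, 1.6, 0.0]
finger_gap: 0.242
gripper_force: 1.0
```

```bash
python3 -c "
from h import *
rep()"
```

```text
t 13.15 th -0.148 r 0.156 yaw-based th -0.153 z 0.0663 Fresist(+ when growing) 1.91 Frad -1.39 fz 0.02 gap 0.242
```

apply_moves(
  plan=[
    [0.0002, 0.0078, 0, 0, 0, -0.05, 0.52],
    [0.0002, 0.0078, 0, 0, 0, -0.05, 0.52],
    [0, 0, 0, 0, 0, 0, 0.52],
    [0, 0, 0, 0, 0, 0, 0.52],
  ],
)

```text
t: 13.65
tcp_pos: [0.4486, -0.0587, 0.0663]
tool_rot: [0.999, -0.05, -0.0, -0.0]
force: [1.8, 1.2, -0.1]
finger_gap: 0.244
gripper_force: 1.0
```

```bash
python3 -c "
from h import *
rep()"
```

```text
t 13.65 th -0.048 r 0.1561 yaw-based th -0.053 z 0.0663 Fresist(+ when growing) 1.37 Frad -1.66 fz -0.14 gap 0.244
```

apply_moves(
  plan=[
    [0.0002, 0.0078, 0, 0, 0, -0.05, 0.52],
    [0.0002, 0.0078, 0, 0, 0, -0.05, 0.52],
    [0, 0, 0, 0, 0, 0, 0.52],
    [0, 0, 0, 0, 0, 0, 0.52],
  ],
)

```text
t: 14.15
tcp_pos: [0.4477, -0.0742, 0.0663]
tool_rot: [1.0, -0.0, -0.0, -0.0]
force: [1.4, 2.0, 0.5]
finger_gap: 0.242
gripper_force: 1.0
```

```bash
python3 -c "
from h import *
rep()"
```

```text
t 14.15 th 0.052 r 0.1563 yaw-based th 0.047 z 0.0663 Fresist(+ when growing) 1.98 Frad -1.45 fz 0.51 gap 0.242
```

apply_moves(
  plan=[
    [0.0003, 0.0078, 0, 0, 0, -0.05, 0.52],
    [0.0003, 0.0078, 0, 0, 0, -0.05, 0.52],
    [0, 0, 0, 0, 0, 0, 0.52],
    [0, 0, 0, 0, 0, 0, 0.52],
  ],
)

```text
t: 14.65
tcp_pos: [0.4484, -0.0897, 0.0663]
tool_rot: [0.999, 0.05, -0.001, -0.0]
force: [-0.7, 1.7, 0.7]
finger_gap: 0.241
gripper_force: 1.0
```

```bash
python3 -c "
from h import *
rep()"
```

```text
t 14.65 th 0.151 r 0.1565 yaw-based th 0.147 z 0.0663 Fresist(+ when growing) 1.74 Frad 0.55 fz 0.66 gap 0.241
```

apply_moves(
  plan=[
    [0.0003, 0.0078, 0, 0, 0, -0.05, 0.52],
    [0.0003, 0.0078, 0, 0, 0, -0.05, 0.52],
    [0, 0, 0, 0, 0, 0, 0.52],
    [0, 0, 0, 0, 0, 0, 0.52],
  ],
)

```text
t: 15.15
tcp_pos: [0.4507, -0.105, 0.0662]
tool_rot: [0.995, 0.099, -0.001, -0.0]
force: [-1.9, 2.3, 0.7]
finger_gap: 0.242
gripper_force: 1.1
```

```bash
python3 -c "
from h import *
rep()"
```

```text
t 15.15 th 0.25 r 0.1565 yaw-based th 0.247 z 0.0662 Fresist(+ when growing) 2.59 Frad 1.42 fz 0.69 gap 0.242
```

apply_moves(
  plan=[
    [0.0003, 0.0078, 0, 0, 0, -0.05, 0.52],
    [0.0003, 0.0078, 0, 0, 0, -0.05, 0.52],
    [0, 0, 0, 0, 0, 0, 0.52],
    [0, 0, 0, 0, 0, 0, 0.52],
  ],
)

```text
t: 15.65
tcp_pos: [0.4549, -0.1202, 0.0661]
tool_rot: [0.989, 0.149, -0.001, -0.0]
force: [-2.4, 1.3, -0.6]
finger_gap: 0.243
gripper_force: 1.3
```

```bash
python3 -c "
from h import *
rep()"
```

```text
t 15.65 th 0.351 r 0.1562 yaw-based th 0.347 z 0.0661 Fresist(+ when growing) 1.99 Frad 1.91 fz -0.56 gap 0.243
```

apply_moves(
  plan=[
    [0.0003, 0.0078, 0, 0, 0, -0.05, 0.52],
    [0, 0, 0, 0, 0, 0, 0.52],
    [0, 0, 0, 0, 0, 0, 0.52],
  ],
)

```text
t: 16.02
tcp_pos: [0.4574, -0.1274, 0.0661]
tool_rot: [0.985, 0.174, -0.001, -0.0]
force: [-3.3, 3.2, 0.1]
finger_gap: 0.242
gripper_force: 1.9
```

```bash
python3 -c "
from h import *
rep()"
```

```text
t 16.02 th 0.4 r 0.1562 yaw-based th 0.397 z 0.0661 Fresist(+ when growing) 4.14 Frad 1.94 fz 0.11 gap 0.242
```

```bash
cat >> h.py <<'E'
def avg(n=5):
    F=[]
    for i in range(n):
        s=sense();p=s['tcp_pos'];v=p[:2]-AX;v/=np.hypot(*v);F.append(s['force'][:2]@np.array([v[1],-v[0]]))
        snapshot('wrist')
    rep();print('avg',np.mean(F).round(2),np.round(F,1))
E
python3 -c "
from h import *
avg()"
```

```text
t 16.27 th 0.4 r 0.1562 yaw-based th 0.398 z 0.0662 Fresist(+ when growing) 4.61 Frad 3.02 fz -0.0 gap 0.24
avg 4.2 [4.1 4.3 4.9 3.6 4.1]
```

apply_moves(
  plan=[
    [0.0003, 0.0078, 0, 0, 0, -0.05, 0.52],
    [0, 0, 0, 0, 0, 0, 0.52],
    [0, 0, 0, 0, 0, 0, 0.52],
  ],
)

```text
t: 16.65
tcp_pos: [0.4602, -0.1345, 0.0661]
tool_rot: [0.98, 0.198, -0.001, -0.001]
force: [-4.6, 4.7, -0.7]
finger_gap: 0.238
gripper_force: 2.6
```

```bash
python3 -c "
from h import *
avg()"
```

```text
t 16.9 th 0.448 r 0.1562 yaw-based th 0.448 z 0.0661 Fresist(+ when growing) 5.24 Frad 1.29 fz 0.61 gap 0.24
avg 5.08 [6.1 4.7 5.  5.  4.6]
```

apply_moves(
  plan=[
    [0.0002, 0.004, 0, 0, 0, -0.026, 0.52],
    [0.0001, 0.002, 0, 0, 0, -0.013, 0.52],
    [0, 0, 0, 0, 0, 0, 0.52],
    [0, 0, 0, 0, 0, 0, 0.52],
  ],
)

```text
t: 17.4
tcp_pos: [0.4621, -0.1389, 0.0661]
tool_rot: [0.976, 0.217, -0.001, -0.002]
force: [-4.0, 6.2, 0.6]
finger_gap: 0.241
gripper_force: 3.8
```

```bash
python3 -c "
from h import *
avg(6)"
```

```text
t 17.7 th 0.479 r 0.1562 yaw-based th 0.486 z 0.0661 Fresist(+ when growing) 7.11 Frad 0.85 fz 0.79 gap 0.241
avg 7.57 [7.3 7.  7.6 7.7 7.9 7.9]
```

apply_moves(
  plan=[
    [0, -0.001, 0, 0, 0, 0, 0.4],
    [0, -0.001, 0, 0, 0, 0, 0.2],
    [0, 0, 0, 0, 0, 0, -0.1],
    [0, 0, 0, 0, 0, 0, -0.1],
    [0, 0, 0, 0, 0, 0, -0.1],
  ],
)

```text
t: 18.32
tcp_pos: [0.4639, -0.1395, 0.0666]
tool_rot: [0.976, 0.218, 0.001, 0.001]
force: [-0.9, 0.1, 1.1]
finger_gap: 0.553
gripper_force: 0.0
```

```bash
python3 -c "
from h import *
avg(3)"
```

```text
t 18.48 th 0.483 r 0.1552 yaw-based th 0.487 z 0.0664 Fresist(+ when growing) -1.24 Frad 0.17 fz 0.35 gap 0.553
avg -0.21 [ 0.4 -0.7 -0.3]
```

apply_moves(
  plan=[
    [0, 0, -0.02, 0, 0, 0, -0.1],
    [0, 0, -0.03, 0, 0, 0, -0.1],
    [0, 0, -0.04, 0, 0, 0, -0.1],
    [0, 0, -0.04, 0, 0, 0, -0.1],
    [0, 0, 0, 0, 0, 0, -0.1],
    [0, 0, 0, 0, 0, 0, -0.1],
  ],
)

```text
t: 19.23
tcp_pos: [0.4624, -0.1385, 0.1959]
tool_rot: [0.976, 0.218, -0.0, -0.0]
force: [-0.3, -0.8, 0.4]
finger_gap: 0.549
gripper_force: 0.0
```

```bash
python3 -c "
from h import *
avg(2);cv2.imwrite('pics/w6.png',snapshot('wrist')[:,:,::-1])"
```

```text
t 19.32 th 0.475 r 0.156 yaw-based th 0.487 z 0.1951 Fresist(+ when growing) -0.38 Frad -0.36 fz 0.43 gap 0.547
avg -0.63 [-0.6 -0.7]
```

View pics/w6.png

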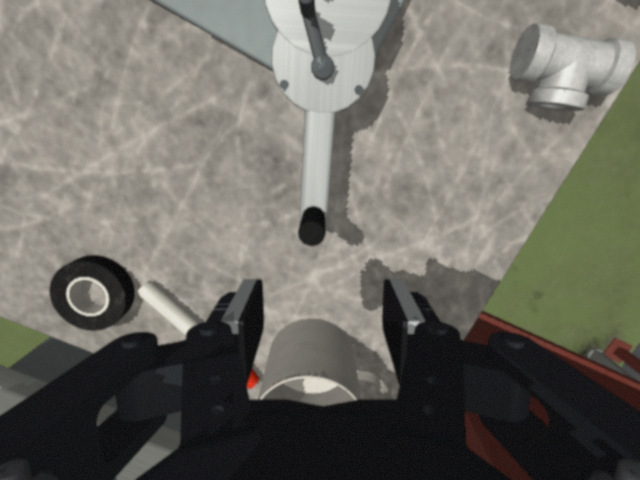

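The handle stays near +0.45 (post top at (312,228)). The lever leans to the +y side, pivot (322,68) to pin (307,8), so it is still set to tighten. The mug and the tee casting are undisturbed and the robot is clear, so I'll hand in.

```bash
python3 -c "
from station import *
print(sign_off())"
```

```text
the job is handed in; nothing more can be done
None
```

I flipped the lever, free-wheeled the handle back to about -0.59 rad, clamped the casting at about 7.6 N read at the post, let go, and handed the job in at about 19 s; the hand-in gave no verdict, and after I let go the handle looked a few hundredths of a rad back, so the final clamping force is unchecked.

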